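# Hold the pencil sharpener's feed carriage out for the next pencil

## Task

Get the crank pencil sharpener ready for the pencil that is waiting beside it on the wooden board: pinch the two ears on top of its spring carriage together so that the chuck opens, and draw the carriage out until the front edge of its foot is at the right line on the bed - the outer line if the waiting pencil is the long new one with uncut flat ends (it needs a full feed), the inner line if it is the short one that already has a point (it only needs a touch-up). The spring would pull it back, so finish while holding it at that line with the ears pinched, for me to slip the pencil in; leave both pencils and the other things on the table where they are.

Things in the scene. Friction and masses are not known exactly. Their poses are not given: they have to be found in the camera images.
- sharpener: Station fixed to the table: plywood board 260 x 200 x 15 mm (x, y, z) with a grey crank sharpener on its right half, axis along x at y = -40 mm. Origin: centre of the board's underside; +x to the rear (crank), -x to the front, where the carriage is pulled; z up. Housing x = 0 to 95 mm, 70 mm wide, top 107 mm above the table; crank behind, to x = 145 mm; steel bed x = 0 to -95 mm.
- carriage (a joint): How far the feed carriage (upright steel plate 50 mm wide with the pencil hole, two black ears on top) is drawn out to the front (-x of sharpener), in m: 0 at rest by the housing, stop at 0.050. Its spring pulls back with 3 N at rest and 1 N more per 10 mm. The foot's edge is at the inner line at 0.018, at the outer line at 0.040.
- left_ear (a joint): How far the left (+y) ear is pinched inwards, in m: 0 at rest (spring 4 N), 0.005 fully pinched at its stop (6.5 N). Chuck open with both ears pinched.
- right_ear (a joint): The same for the right (-y) ear.
- pinch (a point): On the carriage, midway between the ears at gripping height, 116 mm above the table, 18 mm before the housing's face at rest; axes as sharpener. Ears: ribbed black blocks 20 mm in x, 8 mm in y, from 96 to 122 mm above the table; over their outer faces 40 mm in y at rest, 30 mm pinched. Grip from above, fingers either side in y, tips above the plate's top edge (24 mm below this point).
- foot_edge (a point): Middle of the front edge of the carriage's flat steel foot (40 mm wide), on the bed: the edge that is set to a line. It lies 16 mm in front of pinch and moves with the carriage.
- inner_mark (a point): Middle of the inner engraved dark line across the bed (50 mm long, 2 mm wide), the one nearer the housing, 52 mm in front of its face and 19 mm above the table.
- outer_mark (a point): Middle of the outer engraved line, the one farther from the housing, 74 mm in front of its face and 22 mm beyond the inner line.
- next_place (a point): Middle of the free left half of the board, on its top surface, where the waiting pencil lies: the pencil whose middle is within 70 mm of this point is the waiting one; the other pencil, on the sketchbook, is more than 100 mm away.
- new_pencil: Long new pencil, 175 mm long, 8 mm thick, dark green, both ends cut flat, lying down along its x. Origin: under its middle. Lies either on the board beside the sharpener or on the sketchbook.
- used_pencil: Short used pencil, 100 mm long, 8 mm thick, dark green, with a 24 mm long bare wooden cone and point at its +x end, lying along its x. Origin: under its middle. Lies where the other pencil does not.
- sketchbook: Closed spiral sketchbook with a grey card cover, 210 x 148 x 15 mm, flat on the table to the left of the board, fixed. Origin: centre of its underside.
- tub: Empty white plastic tub, 100 mm across the rim, 62 mm high, standing to the right of the board. Origin: centre of its underside.
- paddle: Flat wooden sanding paddle, about 147 x 28 x 9 mm, lying to the right of the board. Origin: on its underside.

How it is judged:
At the end, for the whole second after the job is handed in: Through the last second the carriage stands still with its foot edge within 4 mm of the right line (joint 0.040 if the new pencil waits on the board, 0.018 if the used one does), both ears pinched in at least 3.5 of their 5 mm, held by the fingers (contact over 4 N) (((horizontal distance between new_pencil and next_place below 0.07 m and value of joint carriage between 0.036 and 0.044 m) or (horizontal distance between used_pencil and next_place below 0.07 m and value of joint carriage between 0.014 and 0.022 m)) and value of joint each of left_ear, right_ear above 0.0035 m and velocity of joint carriage between -0.01 and 0.01 m/s and contact force between the fingers and sharpener above 4 N); the arm keeps its last pose, push and grip.
It fails at once if a pencil is disturbed (moved more than 12 mm) (distance of any of new_pencil, used_pencil from where it was at the start of the episode above 0.012 m).
It fails at once if the tub or the paddle is disturbed (moved more than 20 mm) (distance of any of tub, paddle from where it was at the start of the episode above 0.02 m).
It also fails if it takes over 32 s, if anything falls off the work surface, if the arm or the gripper's body presses on something with over 40 N, if the wrist force passes 120 N, or if a joint passes its speed limit or range.

## Robot

A 6-joint arm with a two-finger parallel gripper is mounted at the origin on the work surface. World frame = base frame: x ahead of the robot, y to its left, z up, the work surface at z = 0. Lengths are in m, angles in rad, forces in N, time in s.
With the tool pointing down it reaches from about 0.25 to 0.725 m from the base axis. Payload 4 kg.
Tool frame: the origin (TCP) lies midway between the tips of the shut fingers; the grasp point (between the pads) lies 19 mm behind it; z points along the fingers, y is the direction in which the jaws open and shut (so a half turn about z gives the same grasp; the last joint's range is limited). The gripper opens to 85 mm and grips with 20 to 120 N. Pads are 22 mm wide; open, the fingers measure 114 mm over their backs; the gripper's body (76 mm by 85 mm) begins 54 mm behind the grasp point. The pads swing forward as they close: fully open they stand 13 mm farther back than shut.
Start: joints at [1.251, 0.241, 0.005, 1.335, 0, 1.571], TCP at [0.157, 0.475, 0.231] pointing down, gripper open.
Joint ranges: [-2.72, 2.72], [-1.05, 1.87], [-1.09, 1.28], [-1.99, 2.15], [-1.42, 1.44], [-3.14, 3.14]. Speed limits (rad/s): [2.79, 2.79, 3.14, 3.14, 3.14, 3.14].

## Interface

Orientations are given as a unit quaternion [x, y, z, w].
In Python, from workcell import get_obs, camera, camera_model, job_done, masks_of gives the robot as it stands.
- The arm moves only by the tool jog_arm, never from a script. Its argument "deltas" is a list that holds one entry, the list of rows, each a list of 7 numbers: the shift along the tool's x, y, z in mm, then the turn, a rotation vector about the tool's x, y, z in degrees, then the finger opening in mm, from 0 to 85.4. A call has 1 to 5 rows; each row shifts and turns the pose as measured when the row begins, along the tool's axes as they then stand; what a row does not reach is not made up. A row lasts 1/10 s, in which the tool goes at most 50 mm and 8.59 degrees, less where a joint would pass 70% of its speed; a pose out of reach is approached as far as the arm can. A call with a gripper value outside its range is refused whole. The fingers move at their own pace and stop on an object; the grip force is fixed at half the most. Time passes only in rows, so rows that do not move let the fingers close. It gives the time, the measured TCP pose, the force and the opening at its end, in the units of the state.
- get_obs(): the state, without advancing time (a new reading comes with each control period).
- camera(name): name is "scene" or "side" or "wrist"; returns the picture (400x640x3 uint8, red, green, blue); there is no depth.
- camera_model(name): a dict with "fovy" (degrees; the focal length in pixels is half the picture's height over the tangent of half this angle, whatever the lens; pixels are square), "cx", "cy" (the principal point, pixels), "pose" (4x4, takes a point from camera to world coordinates); the wrist camera has in their place "T_tool_cam" (4x4, takes a point from camera to tool coordinates, whose origin is the TCP and whose axes are the flange's). Camera axes: x right, y down, z forward; pixel columns grow to the right and rows downward; lengths in m; the calibration is good to about 2 mm. A picture is of the moment at which its call begins: read the wrist's pose just before it. camera_model takes no time and is no camera call.
- job_done(): hands the job in, once; it reports no verdict.
Trained networks look in the newest picture that a camera, given by its name, has taken for a name from the list of things; names that differ only in an ending like _2 or _b are one class to them, and where a whole thing is asked for, a point or a joint stands for the part that bears it (a point fixed in the world has none). Each returns a list of dicts, best first, with "conf" (0 to 1); they miss things now and then, are a little off and sometimes report something else, mostly with a low value. They report only what shows in the picture. A call takes as long as a camera call.
- masks_of(target, camera): "pixels" (400x640 bool, what is visible of it) and "at" ([column, row] in pixels, amid what is visible of it).
The state is a dict: "clock": time; "joint_pos": joint angles; "joint_vel": joint speeds; "tau": joint torques, N m; "eef_pos": TCP position; "tool_rot": TCP orientation; "ft_force": force on the tool from outside, world axes, zero at the start; "ft_torque": the same for the moment, N m; "grip_width": finger opening in m.
Only numpy, scipy, OpenCV 4.12 (cv2) and the standard library are available. Lean on these libraries where they do the work, as an engineer would, in place of code of your own. Each camera call takes 0.05 s, during which the arm holds its last target. There are 200 camera calls.

## Working session

There is one attempt and no reset: what is moved stays moved. The work goes in short steps, Python scripts to look and compute and a tool call to move; the robot and the scene stay as the last step left them, time stands still between calls to the robot, and variables do not carry over. Pictures are saved under pics/ and viewed, about 8 in all and at most 12, crops included, and the job is handed in when it is done.

Besides the shell and the picture viewer there is one more tool, called after "Emit:" as name(argument=value, ...), one argument or row to a line, values as JSON. jog_arm: Moves the arm, as the interface text tells. Its arguments: {"type":"object","properties":{"deltas":{"type":"array"}},"required":["deltas"]}

```bash
mkdir -p pics; cat > h.py <<'E'
import numpy as np, cv2
from workcell import *
def save(n,f): 
    im=camera(n); cv2.imwrite('pics/'+f,im[:,:,::-1]); return im
def K(n):
    m=camera_model(n); f=200/np.tan(np.radians(m['fovy'])/2); return m,f
def ray(n,p,T=None):
    m,f=K(n); T=np.array(m['pose']) if T is None else T
    d=T[:3,:3]@np.array([(p[0]-m['cx'])/f,(p[1]-m['cy'])/f,1]); return T[:3,3],d/np.linalg.norm(d)
def proj(n,X,T=None):
    m,f=K(n); T=np.array(m['pose']) if T is None else T
    c=T[:3,:3].T@(np.array(X)-T[:3,3]); return np.array([c[0]/c[2]*f+m['cx'],c[1]/c[2]*f+m['cy']])
def atz(n,p,z,T=None):
    o,d=ray(n,p,T); return o+d*(z-o[2])/d[2]
def tri(rs):
    A=0;b=0
    for o,d in rs:
        P=np.eye(3)-np.outer(d,d);A=A+P;b=b+P@o
    return np.linalg.solve(A,b)
E
python3 - <<'E'
from h import *
s=save('scene','s1.png');d=save('side','d1.png')
for n in('scene','side'):
    m=camera_model(n);print(n,m['fovy'],m['cx'],m['cy'],np.round(m['pose'],3).tolist())
    for t in('sharpener','carriage','left_ear','right_ear','new_pencil','used_pencil','sketchbook'):
        r=masks_of(t,n)
        print(n,t,[(round(x['conf'],2),np.round(x['at']).tolist(),int(x['pixels'].sum())) for x in r[:3]])
print(get_obs())
E
```

```text
scene 49.53342831759352 328.2764793954251 198.32725746663908 [[0.047, 0.834, -0.55, 1.149], [0.999, -0.04, 0.026, 0.043], [-0.0, -0.551, -0.835, 0.919], [0.0, 0.0, 0.0, 1.0]]
scene sharpener [(0.81, [331.0, 208.0], 7405)]
scene carriage [(0.47, [313.0, 174.0], 177)]
scene left_ear [(0.63, [320.0, 170.0], 44), (0.35, [348.0, 181.0], 85)]
scene right_ear [(0.17, [333.0, 203.0], 7195)]
scene new_pencil [(0.54, [410.0, 166.0], 197)]
scene used_pencil [(0.45, [348.0, 174.0], 20)]
scene sketchbook [(0.69, [410.0, 173.0], 3739), (0.62, [409.0, 166.0], 156)]
side 48.759735250618824 313.3258174747914 199.5614325720526 [[-0.987, -0.074, 0.145, 0.483], [-0.161, 0.545, -0.823, 0.832], [-0.018, -0.835, -0.55, 0.617], [0.0, 0.0, 0.0, 1.0]]
side sharpener [(0.73, [335.0, 240.0], 8995)]
side carriage [(0.66, [349.0, 202.0], 428)]
side left_ear [(0.69, [352.0, 196.0], 90), (0.33, [385.0, 312.0], 389)]
side right_ear []
side new_pencil [(0.59, [382.0, 315.0], 438)]
side used_pencil [(0.55, [367.0, 251.0], 153)]
side sketchbook [(0.75, [377.0, 326.0], 8068)]
{'clock': 0.8, 'joint_pos': array([1.25098762e+00, 2.40571470e-01, 5.01576377e-03, 1.33516989e+00,
       2.45488712e-05, 1.57079794e+00]), 'joint_vel': array([ 0.00103537,  0.0002173 , -0.0001238 , -0.00124517,  0.00065551,
        0.00150517]), 'tau': array([ 9.26095424e-06, -3.72147274e+01,  2.52681524e+01,  8.12634735e-04,
       -3.04442374e-04, -4.38976599e-06]), 'eef_pos': array([0.15719158, 0.47466877, 0.23132676]), 'tool_rot': array([ 1.59224573e-01,  9.87242389e-01,  3.68692055e-05, -6.48676465e-06]), 'ft_force': array([ 0.41486474, -0.23662103, -0.8149924 ]), 'ft_torque': array([-0.0074786 ,  0.02066492,  0.02080999]), 'grip_width': 0.08540182030670211}
```

```bash
python3 - <<'E'
import cv2
s=cv2.imread('pics/s1.png');d=cv2.imread('pics/d1.png')
cv2.imwrite('pics/s1c.png',cv2.resize(s[120:300,220:460],None,fx=3.3,fy=3.3,interpolation=cv2.INTER_CUBIC))
cv2.imwrite('pics/d1c.png',cv2.resize(d[150:350,240:480],None,fx=3,fy=3,interpolation=cv2.INTER_CUBIC))
E
```

```text
(no output)
```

View pics/s1c.png

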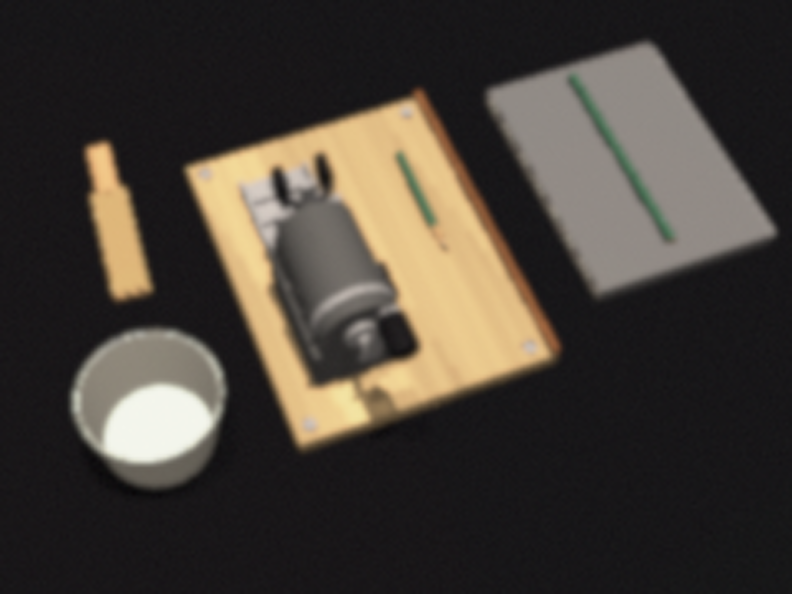

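View pics/d1c.png

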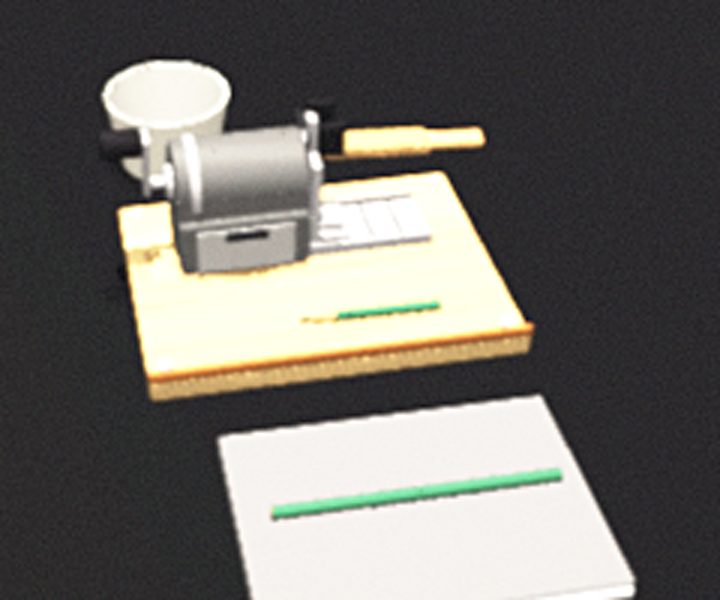

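The short pencil with the bare wooden point lies on the board (scene crop about 420,200), and the long flat-ended one is on the sketchbook. So the target is the inner line, joint 0.018. Next I fit the board pose from its corners and the ears from both views.

```bash
python3 - <<'E'
from h import *
from scipy.optimize import least_squares
S=np.array([[185,167],[417,93],[559,350],[302,442]])/3.3+[220,120]
D=np.array([[441,172],[532,325],[150,378],[118,207]])/3+[240,150]
loc=np.array([[-.13,-.1,.015],[-.13,.1,.015],[.13,.1,.015],[.13,-.1,.015]])
for a,b in zip(S,D): print(np.round(tri([ray('scene',a),ray('side',b)]),4), np.round(atz('scene',a,.015),4),np.round(atz('side',b,.015),4))
def W(p,l): c,s=np.cos(p[2]),np.sin(p[2]); return np.array([p[0]+c*l[0]-s*l[1],p[1]+s*l[0]+c*l[1],l[2]])
f=lambda p:np.concatenate([np.r_[proj('scene',W(p,l))-a,proj('side',W(p,l))-b] for l,a,b in zip(loc,S,D)])
r=least_squares(f,[.5,0,0]);p=r.x;print('board',p,np.degrees(p[2]),np.round(r.fun,1))
pin=W(p,[-.018,-.04,.116]);print('pinch',pin,'r',np.hypot(*pin[:2]))
np.save('board.npy',p)
# pinch from views: ears centre-top pixels
for n,f_ in(('scene','s1'),('side','d1')):
    im=cv2.imread(f'pics/{f_}.png')
    for k,l in enumerate(([-.018,-.04,.116],[-.018,-.024,.122],[-.018,-.056,.122],[-.052,-.04,.019],[-.074,-.04,.019],[0,-.04,.107],[-.034,-.04,.019])):
        q=proj(n,W(p,l)); print(n,l,q.round(1)); cv2.circle(im,tuple((q*8).round().astype(int)),6,(0,0,255),-1,shift=3)
    c=im[150:230,270:400] if n=='scene' else im[170:250,300:430]
    cv2.imwrite(f'pics/{f_}v.png',cv2.resize(c,None,fx=3,fy=3))
a,b=[cv2.imread(f'pics/{k}v.png') for k in('s1','d1')]
cv2.imwrite('pics/v.png',np.hstack([a,b]))
E
```

```text
[ 0.4602 -0.0607  0.0149] [ 0.4602 -0.0607  0.015 ] [ 0.4602 -0.0605  0.015 ]
[0.3966 0.1267 0.0213] [0.3932 0.1278 0.015 ] [0.3945 0.1176 0.015 ]
[0.642  0.2124 0.0204] [0.6398 0.2138 0.015 ] [0.6429 0.2061 0.015 ]
[0.7059 0.0254 0.0176] [0.7048 0.0254 0.015 ] [0.7068 0.0218 0.015 ]
board [0.55058723 0.07436115 0.33618737] 19.262117273560687 [-0.9  0.2 -0.2 -0.6 -0.7  0.5 -0.1  2.6 -0.9  0.2  0.7  2.1 -1.1  0.7
  0.1  0.3]
pinch [0.54679049 0.03066236 0.116     ] r 0.5476495439222858
scene [-0.018, -0.04, 0.116] [310.6 172.6]
scene [-0.018, -0.024, 0.122] [317. 169.]
scene [-0.018, -0.056, 0.122] [304.  173.1]
scene [-0.052, -0.04, 0.019] [307.2 185.6]
scene [-0.074, -0.04, 0.019] [304.2 179.1]
scene [0, -0.04, 0.107] [313.5 180.7]
scene [-0.034, -0.04, 0.019] [309.7 191. ]
side [-0.018, -0.04, 0.116] [348.6 189.1]
side [-0.018, -0.024, 0.122] [350.4 190.6]
side [-0.018, -0.056, 0.122] [346.9 182.9]
side [-0.052, -0.04, 0.019] [362.  223.8]
side [-0.074, -0.04, 0.019] [371.4 222.6]
side [0, -0.04, 0.107] [340.3 193.6]
side [-0.034, -0.04, 0.019] [354.3 224.7]
```

View pics/v.png

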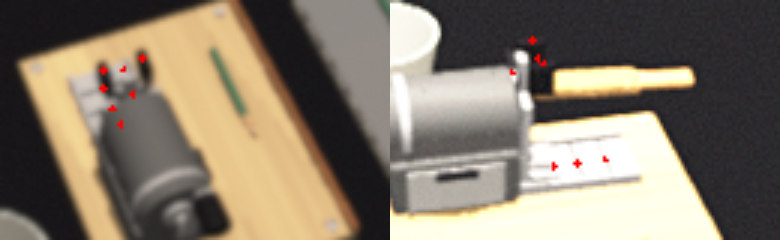

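The projections fit: ears, housing front and both lines land where they should, with yaw about 19.3°. Next I bring the wrist camera over the carriage.

```bash
cat >> h.py <<'E'
from scipy.spatial.transform import Rotation as R
def plan(tgt,yaw,step=45,n=5):
    o=get_obs(); P=o['eef_pos'].copy(); Q=R.from_quat(o['tool_rot'])
    Rt=np.c_[[-np.cos(yaw),-np.sin(yaw),0],[-np.sin(yaw),np.cos(yaw),0],[0,0,-1]]; G=R.from_matrix(Rt)
    if abs((Q.inv()*G).magnitude())>np.pi/2: G=G*R.from_euler('z',np.pi)
    for i in range(n):
        d=np.array(tgt)-P; L=np.linalg.norm(d)*1e3; d=d*min(1,step/max(L,1e-9))
        w=(Q.inv()*G).as_rotvec(); a=np.linalg.norm(w); w=w*min(1,np.radians(7.5)/max(a,1e-9))
        print(np.round(Q.inv().apply(d)*1e3,1).tolist(),np.round(np.degrees(w),1).tolist())
        P=P+d; Q=Q*R.from_rotvec(w)
E
python3 - <<'E'
from h import *
print(np.round(camera_model('wrist')['T_tool_cam'],3).tolist(),camera_model('wrist')['fovy'])
p=np.load('board.npy'); plan([.53,.03,.24],p[2],n=13,step=48)
E
```

```text
[[-0.002, -0.953, -0.301, 0.077], [1.0, -0.001, -0.001, -0.001], [0.0, -0.301, 0.953, -0.143], [0.0, 0.0, 0.0, 1.0]] 71.99158650039718
[-40.8, -25.2, -0.7] [0.0, -0.0, -7.5]
[-37.2, -30.3, -0.7] [0.0, -0.0, -7.5]
[-32.9, -34.9, -0.7] [0.0, -0.0, -7.5]
[-28.1, -38.9, -0.7] [0.0, -0.0, -7.5]
[-22.8, -42.3, -0.7] [0.0, -0.0, -7.5]
[-17.0, -44.9, -0.7] [0.0, -0.0, -0.1]
[-17.0, -44.9, -0.7] [0.0, 0.0, 0.0]
[-17.0, -44.9, -0.7] [0.0, 0.0, 0.0]
[-17.0, -44.9, -0.7] [0.0, 0.0, 0.0]
[-17.0, -44.9, -0.7] [0.0, 0.0, 0.0]
[-17.0, -44.9, -0.7] [0.0, 0.0, 0.0]
[-17.0, -44.9, -0.7] [0.0, 0.0, 0.0]
[-1.5, -4.1, -0.1] [0.0, 0.0, 0.0]
```

Emit:
jog_arm(
  deltas=[
    [[-40.8,-25.2,0,0,0,-7.5,85],[-37.2,-30.3,0,0,0,-7.5,85],[-32.9,-34.9,0,0,0,-7.5,85],[-28,-39,0,0,0,-7.5,85],[-23,-42,0,0,0,-7.5,85]],
  ],
)

```text
clock: 1.3
eef_pos: [0.3027, 0.3046, 0.2308]
tool_rot: [-0.16, 0.987, 0.001, 0.001]
ft_force: [0.4, 0.7, 0.4]
grip_width: 0.0854
```

Emit:
jog_arm(
  deltas=[
    [[-17,-45,0,0,0,0,85],[-17,-45,0,0,0,0,85],[-17,-45,0,0,0,0,85],[-17,-45,0,0,0,0,85],[-17,-45,0,0,0,0,85]],
  ],
)

```text
clock: 1.8
eef_pos: [0.4601, 0.111, 0.232]
tool_rot: [-0.163, 0.987, 0.003, 0.003]
ft_force: [0.2, 0.5, -0.0]
grip_width: 0.0848
```

```bash
python3 - <<'E'
from h import *
o=get_obs();print(o['clock'],o['eef_pos'])
p=np.load('board.npy'); plan([.53,.03,.24],p[2],n=4,step=48)
E
```

```text
1.8 [0.46008178 0.1110007  0.23195483]
[-18.0, -44.3, -3.6] [0.2, 0.4, -0.6]
[-17.6, -44.5, -3.6] [-0.0, 0.0, 0.0]
[-4.1, -10.5, -0.8] [-0.0, -0.0, 0.0]
[0.0, 0.0, 0.0] [0.0, 0.0, 0.0]
```

Emit:
jog_arm(
  deltas=[
    [[-18,-44,-3,0.2,0.4,-0.6,85],[-18,-44,-3,0,0,0,85],[-6,-15,-2,0,0,0,85],[0,0,0,0,0,0,85]],
  ],
)

```text
clock: 2.2
eef_pos: [0.5391, 0.0176, 0.2396]
tool_rot: [-0.163, 0.987, -0.0, 0.001]
ft_force: [-0.9, -0.3, -0.3]
grip_width: 0.0848
```

```bash
cat >> h.py <<'E'
def wT():
    o=get_obs();T=np.eye(4);T[:3,:3]=R.from_quat(o['tool_rot']).as_matrix();T[:3,3]=o['eef_pos']
    return T@np.array(camera_model('wrist')['T_tool_cam'])
def W(p,l): c,s=np.cos(p[2]),np.sin(p[2]); return np.array([p[0]+c*l[0]-s*l[1],p[1]+s*l[0]+c*l[1],l[2]])
E
python3 - <<'E'
from h import *
T=wT();np.save('T1.npy',T);im=save('wrist','w1.png');print(get_obs()['eef_pos'])
p=np.load('board.npy')
for t in('left_ear','right_ear','carriage','used_pencil'):
    print(t,[(round(x['conf'],2),np.round(x['at']).tolist(),int(x['pixels'].sum())) for x in masks_of(t,'wrist')[:3]])
im=cv2.imread('pics/w1.png')
for l in([-.018,-.04,.116],[-.028,-.02,.122],[-.028,-.06,.122],[-.034,-.04,.019],[-.052,-.04,.019],[-.052,-.015,.019],[-.052,-.065,.019],[-.074,-.04,.019]):
    q=proj('wrist',W(p,l),T);print(l,q.round(1));cv2.circle(im,tuple((q*8).round().astype(int)),8,(0,0,255),-1,shift=3)
cv2.imwrite('pics/w1v.png',im)
E
```

```text
[0.53827424 0.01833549 0.2394234 ]
left_ear [(0.84, [342.0, 206.0], 253)]
right_ear [(0.79, [311.0, 213.0], 243)]
carriage [(0.9, [324.0, 202.0], 1662)]
used_pencil [(0.9, [399.0, 172.0], 377)]
[-0.018, -0.04, 0.116] [328.1 208.7]
[-0.028, -0.02, 0.122] [348.6 200.8]
[-0.028, -0.06, 0.122] [308.1 201.2]
[-0.034, -0.04, 0.019] [325.6 174.3]
[-0.052, -0.04, 0.019] [325.6 160.8]
[-0.052, -0.015, 0.019] [344.5 160.7]
[-0.052, -0.065, 0.019] [306.6 161. ]
[-0.074, -0.04, 0.019] [325.5 143.8]
```

View pics/w1v.png

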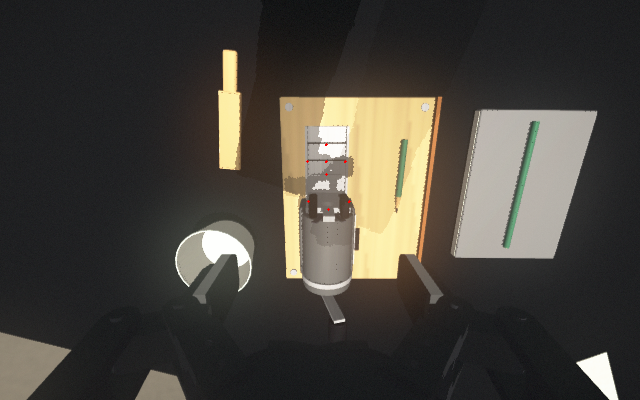

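The wrist view agrees with the fit: the ear masks at (342,206) and (311,213) have their midpoint within 2 px of the predicted pinch, and the lines sit under the dots. I go lower for a second view.

```bash
python3 - <<'E'
from h import *
p=np.load('board.npy'); plan(W(p,[-.018,-.04,.165]),p[2],n=3,step=40)
E
```

```text
[-6.7, 3.1, 39.3] [-0.0, 0.0, -0.1]
[-6.1, 2.8, 35.6] [0.0, 0.0, 0.0]
[0.0, 0.0, 0.0] [-0.0, 0.0, 0.0]
```

Emit:
jog_arm(
  deltas=[
    [[-6,3,35,0,0,0,85],[-6,3,35,0,0,0,85],[0,0,0,0,0,0,85],[0,0,0,0,0,0,85]],
  ],
)

```text
clock: 2.85
eef_pos: [0.545, 0.0356, 0.1718]
tool_rot: [-0.17, 0.985, -0.0, 0.003]
ft_force: [-0.3, -0.7, 0.6]
grip_width: 0.0849
```

```bash
python3 - <<'E'
from h import *
T=wT();np.save('T2.npy',T);im=save('wrist','w2.png');print(get_obs()['eef_pos'])
p=np.load('board.npy');T1=np.load('T1.npy')
prev={'left_ear':[342,206],'right_ear':[311,213]}
for t in('left_ear','right_ear','carriage'):
    r=masks_of(t,'wrist')
    print(t,[(round(x['conf'],2),np.round(x['at'],1).tolist(),int(x['pixels'].sum())) for x in r[:2]])
    if t in prev and r: 
        ys,xs=np.nonzero(r[0]['pixels']);print('bbox',xs.min(),xs.max(),ys.min(),ys.max()); 
for l in([-.018,-.04,.116],[-.028,-.02,.122],[-.028,-.06,.122],[-.028,-.02,.096],[-.008,-.02,.122],[-.008,-.06,.122]):
    print(l,proj('wrist',W(p,l),T).round(1))
c=im[140:290,250:410,::-1];cv2.imwrite('pics/w2c.png',cv2.resize(c,None,fx=4.5,fy=4,interpolation=cv2.INTER_NEAREST)[:600])
E
```

```text
[0.54485275 0.03561717 0.17173963]
left_ear [(0.8, [333.2, 223.0], 486), (0.63, [315.0, 210.8], 2849)]
bbox 320 339 202 239
right_ear [(0.75, [293.5, 222.1], 496), (0.66, [167.8, 266.8], 4985)]
bbox 285 304 201 240
carriage [(0.58, [311.4, 211.5], 2952)]
[-0.018, -0.04, 0.116] [311.7 222.2]
[-0.028, -0.02, 0.122] [338.5 212.7]
[-0.028, -0.06, 0.122] [284.4 212.5]
[-0.028, -0.02, 0.096] [336.3 202.2]
[-0.008, -0.02, 0.122] [337.7 237.4]
[-0.008, -0.06, 0.122] [285.3 237.2]
```

View pics/w2c.png

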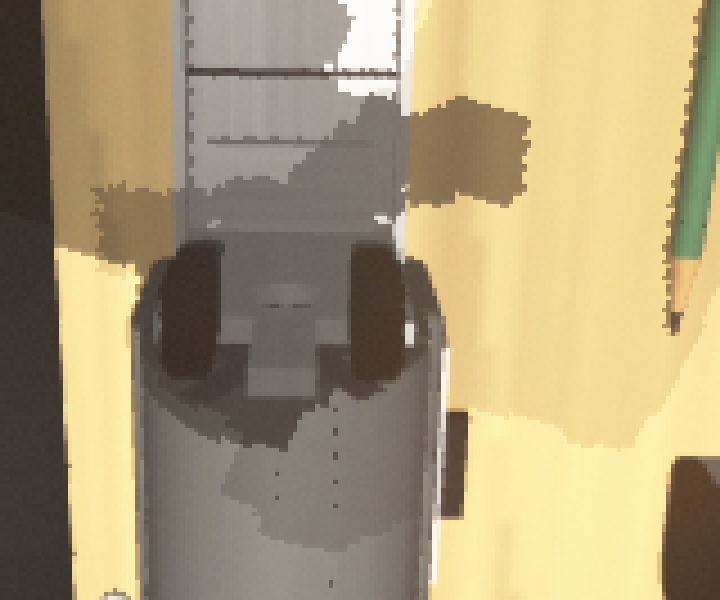

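Ears in the second view match the prediction to about 1 px: the masks span columns 285–339 against a predicted 284–338. So the pinch point is good to about 1 mm. As a check I triangulate it, then plan the descent.

```bash
python3 - <<'E'
from h import *
p=np.load('board.npy');T1=np.load('T1.npy');T2=np.load('T2.npy')
m1=(np.array([342,206])+[311,213])/2
m2=(np.array([333.2,223])+[293.5,222.1])/2
X=tri([ray('wrist',m1,T1),ray('wrist',m2,T2),ray('side',[349,190])]);print('ears mid',X,'pinch',W(p,[-.018,-.04,.116]))
for l in([-.034,-.04,.019],[-.052,-.04,.019],[-.074,-.04,.019]):print(proj('wrist',W(p,l),T2).round(1))
for r in (175.5,158,): print(atz('wrist',[315,r],.019,T2))
plan(W(p,[-.018,-.04,.097]),p[2],n=4,step=25)
E
```

```text
ears mid [0.54714753 0.03094795 0.11448208] pinch [0.54679049 0.03066236 0.116     ]
[313.6 175.7]
[313.6 159.2]
[313.6 138.1]
[0.53093249 0.02675307 0.019     ]
[0.51300661 0.020464   0.019     ]
[0.5, -1.3, 25.0] [-0.1, 0.5, 0.2]
[0.3, -1.3, 25.0] [0.0, -0.0, 0.0]
[0.3, -1.3, 25.0] [0.0, 0.0, 0.0]
[0.0, -0.0, 0.9] [0.0, 0.0, 0.0]
```

Emit:
jog_arm(
  deltas=[
    [[0.5,-1.5,25,-0.1,0.5,0.2,85],[0.3,-1.3,25,0,0,0,85],[0,-1.3,20,0,0,0,85],[0,0,3,0,0,0,85],[0,0,0,0,0,0,85]],
  ],
)

```text
clock: 3.55
eef_pos: [0.5531, 0.0301, 0.1063]
tool_rot: [-0.167, 0.986, -0.001, 0.008]
ft_force: [-0.0, 1.0, 0.1]
grip_width: 0.085
```

```bash
python3 - <<'E'
from h import *
p=np.load('board.npy');o=get_obs();print(o['clock'],o['eef_pos'],o['ft_force'])
plan(W(p,[-.018,-.04,.097]),p[2],n=1,step=25)
E
```

```text
3.55 [0.55306974 0.03012169 0.10629736] [-0.01863019  1.01672884  0.07277614]
[5.9, 2.6, 9.2] [-0.3, 0.8, -0.0]
```

Emit:
jog_arm(
  deltas=[
    [[6,2.5,6,-0.3,0.8,0,85],[0,0,0,0,0,0,85]],
  ],
)

```text
clock: 3.75
eef_pos: [0.5477, 0.0305, 0.1024]
tool_rot: [-0.167, 0.986, 0.0, 0.002]
ft_force: [0.0, 0.2, -0.5]
grip_width: 0.0851
```

```bash
python3 - <<'E'
from h import *
p=np.load('board.npy');o=get_obs();print(o['clock'],o['eef_pos'],o['ft_force'])
plan(W(p,[-.018,-.04,.097]),p[2],n=1,step=25)
E
```

```text
3.75 [0.54769415 0.03051633 0.10243822] [ 0.02503771  0.23357949 -0.47605457]
[0.8, 0.4, 5.4] [-0.0, 0.2, -0.1]
```

Emit:
jog_arm(
  deltas=[
    [[0.8,0.4,5,0,0.2,0,60],[0,0,0,0,0,0,50],[0,0,0,0,0,0,46],[0,0,0,0,0,0,46]],
  ],
)

```text
clock: 4.15
eef_pos: [0.5482, 0.0309, 0.0992]
tool_rot: [-0.167, 0.986, -0.0, 0.002]
ft_force: [0.2, 0.6, 1.4]
grip_width: 0.0463
```

```bash
python3 - <<'E'
from h import *
p=np.load('board.npy');o=get_obs();print(o['clock'],o['eef_pos'],o['ft_force'],o['grip_width'])
plan(W(p,[-.018,-.04,.097]),p[2],n=1,step=25)
E
```

```text
4.15 [0.54819328 0.03089217 0.09918043] [0.24653278 0.64306138 1.36239562] 0.04625997250776103
[1.4, 0.2, 2.2] [-0.1, 0.2, -0.0]
```

Emit:
jog_arm(
  deltas=[
    [[1.4,0.2,2,0,0.2,0,40],[0,0,0,0,0,0,20],[0,0,0,0,0,0,0],[0,0,0,0,0,0,0],[0,0,0,0,0,0,0]],
  ],
)

```text
clock: 4.65
eef_pos: [0.5471, 0.032, 0.0992]
tool_rot: [-0.167, 0.986, 0.001, 0.001]
ft_force: [-0.3, 1.3, 1.9]
grip_width: 0.0244
```

```bash
python3 - <<'E'
from h import *
p=np.load('board.npy');o=get_obs();print(o['clock'],o['eef_pos'],o['ft_force'],o['grip_width'])
plan(W(p,[-.018,-.04,.097]),p[2],n=1,step=25)
plan(W(p,[-.036,-.04,.097]),p[2],n=1,step=25)
E
```

```text
4.65 [0.54710685 0.03197124 0.09919677] [-0.2854391   1.34889435  1.90055482] 0.024436329130386947
[0.7, -1.1, 2.2] [0.0, 0.1, -0.1]
[18.7, -1.2, 2.1] [0.0, 0.1, -0.1]
```

A width of 24 mm is below the 30 mm expected over the pinched ears, so I check for a slip.

```bash
python3 - <<'E'
from h import *
im=save('wrist','w3.png');print(get_obs()['grip_width'],get_obs()['ft_force'])
d=save('side','d3.png')
a=cv2.resize(im[150:350,220:420,::-1],(400,400));b=cv2.resize(d[120:250,280:410,::-1],(400,400))
cv2.imwrite('pics/w3c.png',np.hstack([a,b]))
E
```

```text
0.024339749103625356 [-0.4834797   1.06626748  1.87648808]
```

View pics/w3c.png

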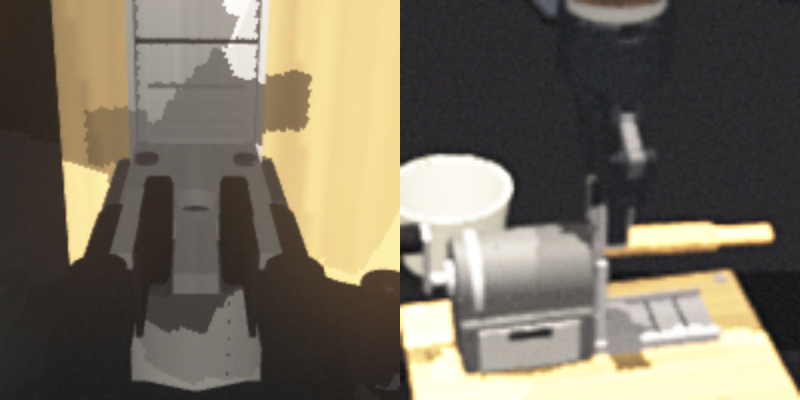

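```bash
python3 - <<'E'
from h import *
p=np.load('board.npy');T=wT()
for x in(-.028,-.008):
  for y in(-.02,-.025,-.055,-.06):
    print(x,y,(((proj('wrist',W(p,[x,y,.122]),T)-[220,150])*2)).round(1))
for l in([-.034,-.04,.019],[-.052,-.04,.019],[-.074,-.04,.019]):print(((proj('wrist',W(p,l),T)-[220,150])*2).round(1))
E
```

```text
-0.028 -0.02 [274.8 221.6]
-0.028 -0.025 [254.3 221.6]
-0.028 -0.055 [131.4 221.9]
-0.028 -0.06 [111. 222.]
-0.008 -0.02 [271.5 291.4]
-0.008 -0.025 [251.9 291.4]
-0.008 -0.055 [134.4 291.7]
-0.008 -0.06 [114.8 291.7]
[193.7  86.4]
[193.5  43.9]
[193.3 -10.9]
```

Both ears are pinched: the outer faces in the crop, at 140 and 258, match the predicted 30 mm spacing. The foot edge is still at row 86. Now I pull along tool +x.

Emit:
jog_arm(
  deltas=[
    [[5,0,0,0,0,0,0],[5,0,0,0,0,0,0],[4,0,0,0,0,0,0],[3,0,0,0,0,0,0],[0,0,0,0,0,0,0]],
  ],
)

```text
clock: 5.25
eef_pos: [0.5335, 0.0273, 0.0992]
tool_rot: [-0.167, 0.986, 0.001, 0.005]
ft_force: [2.7, 2.9, -1.0]
grip_width: 0.0245
```

```bash
cat > chk.py <<'E'
from h import *
import sys
p=np.load('board.npy');T=wT();o=get_obs();im=save('wrist',f'c{sys.argv[1]}.png')
u=np.array([-np.cos(p[2]),-np.sin(p[2])]);d=o['eef_pos'][:2]-[.5471,.0320]
print(o['clock'],o['eef_pos'],o['ft_force'],o['grip_width'],'pull mm',1e3*d@u,'side',1e3*(d@[-u[1],u[0]]))
# bed intensity profile: local x (mm before face) at z=.019, averaged over y
xs=np.arange(30,80,1.)
g=cv2.cvtColor(im,cv2.COLOR_RGB2GRAY).astype(float)
pr=[np.median([cv2.getRectSubPix(g.astype(np.float32),(1,1),tuple(map(float,proj('wrist',W(p,[-x/1e3,-.04+y,.019]),T))))[0,0] for y in np.linspace(-.017,.017,15)]) for x in xs]
print([(int(x),int(v)) for x,v in zip(xs,pr)])
c=im[120:300,210:450,::-1];cv2.imwrite(f'pics/c{sys.argv[1]}c.png',cv2.resize(c,None,fx=3.2,fy=3.2))
E
python3 chk.py 1
```

```text
5.25 [0.53352436 0.02733394 0.09917427] [ 2.69447695  2.89565846 -0.97698769] 0.024515243411610585 pull mm 14.354954287356176 side -0.07362255421453599
[(30, 114), (31, 115), (32, 113), (33, 112), (34, 112), (35, 114), (36, 115), (37, 115), (38, 114), (39, 115), (40, 113), (41, 115), (42, 116), (43, 116), (44, 117), (45, 117), (46, 117), (47, 117), (48, 107), (49, 107), (50, 116), (51, 119), (52, 105), (53, 68), (54, 65), (55, 149), (56, 155), (57, 155), (58, 155), (59, 156), (60, 157), (61, 158), (62, 159), (63, 159), (64, 161), (65, 161), (66, 160), (67, 159), (68, 160), (69, 160), (70, 162), (71, 162), (72, 163), (73, 162), (74, 152), (75, 84), (76, 87), (77, 148), (78, 163), (79, 164)]
```

Emit:
jog_arm(
  deltas=[
    [[3,0,0,0,-0.4,0,0],[1.5,0,0,0,0,0,0],[0,0,0,0,0,0,0],[0,0,0,0,0,0,0]],
  ],
)

```text
clock: 5.7
eef_pos: [0.5297, 0.0261, 0.0991]
tool_rot: [-0.167, 0.986, 0.002, 0.009]
ft_force: [3.9, 2.7, -0.5]
grip_width: 0.0244
```

```bash
python3 chk.py 2
```

```text
5.7 [0.52974837 0.02605162 0.09914613] [ 3.89428615  2.65302892 -0.48943633] 0.024386577830792542 pull mm 18.342587431248017 side -0.10874907123923414
[(30, 113), (31, 113), (32, 113), (33, 113), (34, 114), (35, 115), (36, 114), (37, 112), (38, 113), (39, 115), (40, 115), (41, 115), (42, 115), (43, 115), (44, 114), (45, 115), (46, 117), (47, 116), (48, 117), (49, 117), (50, 116), (51, 115), (52, 107), (53, 96), (54, 70), (55, 115), (56, 119), (57, 119), (58, 120), (59, 130), (60, 155), (61, 155), (62, 154), (63, 155), (64, 155), (65, 157), (66, 158), (67, 158), (68, 158), (69, 159), (70, 162), (71, 162), (72, 162), (73, 159), (74, 160), (75, 82), (76, 86), (77, 142), (78, 161), (79, 162)]
```

View pics/c2c.png

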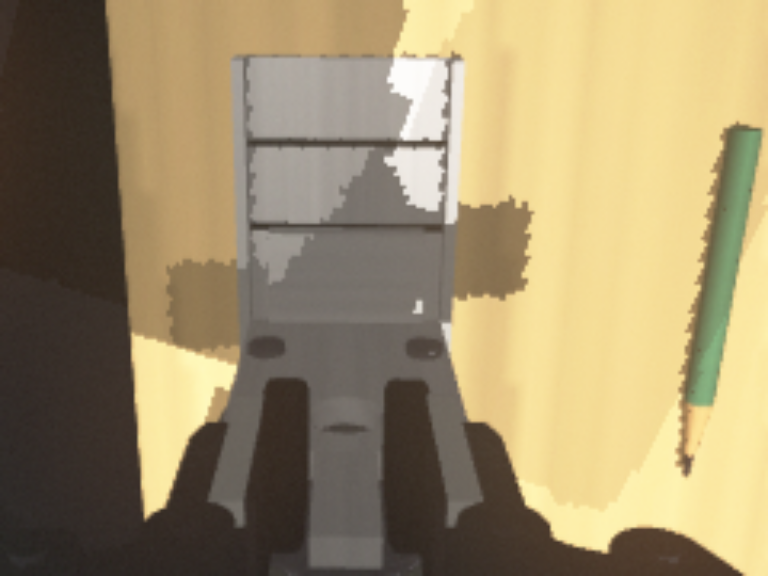

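The foot edge now sits on the inner line (crop row about 227) and the ears are still pinched. I hold to check for drift.

Emit:
jog_arm(
  deltas=[
    [[0,0,0,0,0,0,0],[0,0,0,0,0,0,0],[0,0,0,0,0,0,0],[0,0,0,0,0,0,0],[0,0,0,0,0,0,0]],
  ],
)

```text
clock: 6.25
eef_pos: [0.5298, 0.0261, 0.0992]
tool_rot: [-0.167, 0.986, 0.002, 0.009]
ft_force: [4.2, 2.7, -0.6]
grip_width: 0.0246
```

```bash
python3 chk.py 3
```

```text
6.25 [0.52978873 0.02609085 0.09915785] [ 4.21630742  2.67125424 -0.57481236] 0.024636047466349658 pull mm 18.29154162114829 side -0.13246698143141827
[(30, 114), (31, 113), (32, 113), (33, 114), (34, 115), (35, 115), (36, 113), (37, 112), (38, 114), (39, 114), (40, 115), (41, 115), (42, 115), (43, 115), (44, 115), (45, 115), (46, 116), (47, 116), (48, 117), (49, 117), (50, 117), (51, 114), (52, 107), (53, 93), (54, 72), (55, 115), (56, 119), (57, 120), (58, 120), (59, 131), (60, 154), (61, 155), (62, 156), (63, 156), (64, 155), (65, 157), (66, 157), (67, 157), (68, 158), (69, 159), (70, 162), (71, 161), (72, 161), (73, 160), (74, 160), (75, 82), (76, 87), (77, 142), (78, 162), (79, 163)]
```

Steady, so I hand it in.

```bash
python3 -c "
from workcell import *
print(job_done())"
```

```text
the job is handed in; nothing more can be done
None
```

The sharpener is ready and I have handed the job in; no verdict was reported. The waiting pencil on the board is the short, pointed one. I pinched both ears, drew the carriage out to the **inner** line, and the arm is holding it there.

- **Position:** the tool moved 18.3 mm along the bed, against the 18 mm needed. In the wrist picture the foot edge lies within about 1 mm of the inner line. Nothing drifted over the last 0.5 s.
- **Grip:** both ears were pinched to about 30 mm over their outer faces in the wrist view taken before the pull; afterwards I only saw that they were still held. The pull on the wrist was about 5 N, in line with the spring.
- **Check that disagreed:** the gripper reported 24.5 mm of opening instead of the expected 30 mm. The pictures and the steady pull show the ears held, so I took this to be bending in the fingers, but I didn't confirm that.
- **Other things:** I had no contact with the pencils, tub or paddle, and the waiting pencil looked undisturbed in the last picture I viewed. I did not measure the others again at the end.

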